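Press two flanged bushings home in their bearing blocks

TASK

Take the pine offcut off the bronze bushing it is lying on and lay it flat in the plywood scrap tray, then press both flanged bushings fully home in their clamped wooden blocks with the pressing dolly, never with the robot itself: push slowly straight down, stop as soon as the rising force shows that the flange has met the wood, and never ram a bushing or lean hard on it (80 N at the very most). Finally stand the dolly upright on its round cork pad again, and leave the other things on the bench where they are.

Things in the scene. Friction and masses are not known exactly. Their poses are not given: they have to be found in the camera images.
- blockA: wooden bearing block, fixed to the bench, 220 x 100 x 45 mm high. Origin on the bench under the axis of its bore; the block reaches from 55 mm behind (-x) to 165 mm ahead (+x) of the bore axis and 50 mm to either side. A blue and steel screw clamp stands on its +x end: it begins 105 mm from the bore axis in +x, is 35 mm wide and 200 mm tall above the bench; keep the gripper's body clear of it (fingers closing along the block's y keep well clear)
- blockB: a second block of the same sizes and frame, with the same clamp, holding bushing B
- bushA_top (a point): centre of the top face of bronze bushing A, in block A. Its flange is a flat ring 72 mm in diameter, 8 mm thick, with a 30 mm hole; the sleeve below is hidden in the bore. It can only slide straight down its bore. At the start its flange stands 20 mm clear of the block and the offcut lies on it
- bushA (a joint): how far bushing A has been pressed in, m: 0 at the start, 0.020 when the flange has met the wood (home; within 1.5 mm is good). It sticks in the bore and slides only under about 10 N of steady push, stays where it is left, and stops dead once it is home, where the force rises at once: at 15 mm/s a force stop works well, at 60 mm/s it would be rammed
- bushB_top (a point): centre of the top face of bronze bushing B, in block B; same flange as A (72 mm, 8 mm thick, 30 mm hole). At the start its flange stands 12 to 24 mm clear of the block
- bushB (a joint): how far bushing B has been pressed in, m: 0 to 0.012 at the start, 0.024 when home (within 1.5 mm is good). It slides under about 7 N of steady push, stays where it is left, and stops dead once it is home, where the force rises at once: at 15 mm/s a force stop works well, at 60 mm/s it would be rammed
- offcut_mid (a point): centre of the loose pale pine offcut, 110 mm long (its x) x 46 mm wide (its y) x 24 mm thick, 60 to 110 g, lying across the top of bushing A; its long side points within 0.5 rad of block A's x axis
- tray_in (a point): centre of the inner floor (6 mm above the bench) of the fixed plywood scrap tray, 160 mm (x) x 130 mm (y) outside, 148 x 118 mm inside, rim 30 mm above the bench
- pad: round cork pad fixed on the bench, 96 mm across, 4 mm thick; origin at the centre of its underside
- dolly_mid (a point): centre, half-way up, of the loose pressing dolly that stands on the pad: a turned tool 100 mm tall, its foot a white nylon disc 60 mm in diameter and 22 mm high, its stem dark wood, round, 36 mm in diameter from there to the top; z points up its axis; 0.24 to 0.39 kg
- glue: bystander: white glue bottle with a red cap, 52 mm across, 150 mm tall; origin under its centre
- wax: bystander: amber glass jar, 64 mm across, 70 mm tall; origin under its centre
- mallet: bystander: round carver's mallet standing on its head, 92 mm across, 230 mm tall; origin under its centre
- sander: bystander: cork sanding block 110 x 60 x 28 mm; origin under its centre
- chisel: bystander: chisel lying on the bench, 205 mm long along its x; origin under it
- pots: bystander: blue ceramic tool pot with brushes, 72 mm across, 95 mm tall (brushes to 185 mm); origin under its centre
- spare: bystander: spare wooden block 140 x 50 x 30 mm; origin under its centre
Things that resemble listed ones, but are neither listed nor needed, are in the scene too. What is shaped like the part that bears offcut_mid but red is not meant.

How it is judged:
By the outcome, as a careful person would: the job done as asked, in the order asked, and still so for the second after the job is handed in, with the robot touching nothing.
It also fails if it takes over 72 s, if anything falls off the work surface, if the arm or the gripper's body presses on something with over 40 N, if the wrist force passes 120 N, or if a joint passes its speed limit or range.

ROBOT

A 6-joint arm with a two-finger parallel gripper is mounted at the origin on the work surface. World frame = base frame: x ahead of the robot, y to its left, z up, the work surface at z = 0. Lengths are in m, angles in degrees, forces in N, time in s.
With the tool pointing down it reaches from about 0.325 to 0.85 m from the base axis. Payload 15.5 kg.
Tool frame: the origin (TCP) lies at the very end of the fingers, on their centre line; the grasp point (between the pads) lies arm.grip_depth behind it (arm.grip_depth is the distance from the TCP to the grasp point, in m); z points along the fingers, y is the direction in which the jaws open and shut (so a half turn about z gives the same grasp; the last joint's range is limited). The gripper opens to 91 mm and grips with 3 to 60 N. Pads are 32 mm wide; open, the fingers measure 118 mm over their backs; the gripper's body (76 mm by 178 mm) begins 60 mm behind the grasp point.
Start: joints at [67.237, 28.281, 77.091, -0, 74.628, -5.472], TCP at [0.186, 0.597, 0.214] pointing down, gripper open.
Joint ranges: [-166.48, 166.48], [-47.26, 123.95], [12.59, 153.08], [-70.14, 250.14], [6.76, 159.57], [-176.63, 176.63]. Speed limits (degrees/s): [108.29, 108.29, 147.25, 172.46, 172.46, 172.46].

INTERFACE

Orientations are given as a 3x3 rotation matrix whose columns are the frame's x, y, z axes.
In Python, from rig import arm gives the robot as it stands. Calls block until the motion is done:
- arm.move_to(position, orientation): joint-space move of the TCP to a pose.
- arm.move_l(position, orientation=None, feed=0.15): straight line of the TCP; orientation=None keeps the orientation; feed is the mean speed in m/s.
- arm.move_joints(angles): joint-space move.
- arm.grip(opening): finger opening in m; the grip force is fixed at half the most; returns when the fingers have stopped.
- arm.sleep(seconds).
- arm.solve_ik(position, orientation): joint angles nearest the present ones, or None.
- arm.snapshot(name): name is "scene" or "side" or "wrist"; returns the picture (400x640x3 uint8, red, green, blue); there is no depth.
- arm.get_calibration(name): a dict with "intrinsics" (3x3 intrinsics, pixels), "k1" (the pictures are not rectified: a ray, as slopes to the right and down, at radius r is drawn at 1 + k1 r^2 times it, then the intrinsics apply), "cam_to_world" (4x4, takes a point from camera to world coordinates). Camera axes: x right, y down, z forward; pixel columns grow to the right and rows downward; lengths in m; the calibration is good to about 2 mm. A picture is of the moment at which its call begins: read the wrist's pose just before it. get_calibration takes no time and is no camera call; for the wrist camera it gives the pose at the moment of the call.
A pose or a line that the arm cannot do raises arm.Unreachable and nothing moves.
- arm.sign_off(): hands the job in, once; it reports no verdict.
Readings, each from a call of its own:
- arm.current_t(): time.
- arm.current_joint_positions(): joint angles.
- arm.current_dq(): joint speeds.
- arm.current_tau(): joint torques, N m.
- arm.current_ee_pos(): TCP position.
- arm.current_tool_rot(): TCP orientation.
- arm.current_force(): force on the tool from outside, world axes, zero at the start.
- arm.current_torque(): the same for the moment, N m.
- arm.current_width(): finger opening in m.
Only numpy, scipy, OpenCV 4.12 (cv2) and the standard library are available. Lean on these libraries where they do the work, as an engineer would, in place of code of your own. Each camera call takes 0.05 s, during which the arm holds its last target. There are 200 camera calls.

## Working session

There is one attempt and no reset: what is moved stays moved. The work goes in short steps, each a Python script; the robot and the scene stay as the last script left them, time stands still between calls to the robot, and variables do not carry over. Pictures are saved under pics/ and viewed, about 8 in all and at most 12, crops included, and the job is handed in when it is done.

```bash
ls; mkdir -p pics; cat > h.py <<'E'
import numpy as np, cv2
from rig import arm
def save(name,img): cv2.imwrite('pics/'+name+'.png',img[:,:,::-1])
def ray(cal,uv):
    K=np.array(cal['intrinsics'],float);T=np.array(cal['cam_to_world'])
    d=np.linalg.inv(K)@np.array([uv[0],uv[1],1.]);d=d[:2];rd=np.linalg.norm(d);r=rd
    for _ in range(30): r=rd/(1+cal['k1']*r*r)
    d=d*(r/rd if rd>0 else 1)
    w=T[:3,:3]@np.array([d[0],d[1],1.]);return T[:3,3],w
def onplane(cal,uv,z):
    o,w=ray(cal,uv);return o+w*(z-o[2])/w[2]
def proj(cal,P):
    K=np.array(cal['intrinsics'],float);T=np.array(cal['cam_to_world'])
    p=T[:3,:3].T@(np.array(P)-T[:3,3]);d=p[:2]/p[2];d=d*(1+cal['k1']*(d@d))
    return (K@np.array([d[0],d[1],1]))[:2]
def down(yaw):  # tool z down, tool y axis at heading yaw (rad)
    y=np.array([np.cos(yaw),np.sin(yaw),0]);z=np.array([0,0,-1.]);return np.column_stack([np.cross(y,z),y,z])
E
python3 - <<'E'
from h import *
for n in ('scene','side'):
    c=arm.get_calibration(n);im=arm.snapshot(n);save(n+'0',im);np.save(n+'0.npy',im);T=np.array(c['cam_to_world'])
    print(n,c['k1'],np.array(c['intrinsics'])[0,0],T.round(3).tolist())
c=arm.get_calibration('wrist');im=arm.snapshot('wrist');save('wrist0',im);print(np.array(c['cam_to_world']).round(3).tolist(),np.array(c['intrinsics'])[0,0],arm.grip_depth,arm.current_tool_rot())
E
```

```text
pics
scene -0.05325091339617206 472.3443469878181 [[0.898, 0.301, -0.321, 1.085], [0.44, -0.646, 0.624, -1.113], [-0.02, -0.701, -0.713, 1.331], [0.0, 0.0, 0.0, 1.0]]
side -0.07440827157502676 399.9156552721151 [[0.819, -0.354, 0.452, -0.133], [-0.574, -0.533, 0.622, -0.872], [0.021, -0.769, -0.639, 0.989], [0.0, 0.0, 0.0, 1.0]]
[[0.298, 0.923, 0.246, 0.117], [0.955, -0.287, -0.079, 0.617], [-0.002, 0.258, -0.966, 0.386], [0.0, 0.0, 0.0, 1.0]] 312.8548148114694 0.0188 [[-9.54815861e-01  2.97197825e-01 -3.53458617e-04]
 [ 2.97198021e-01  9.54815509e-01 -8.24746291e-04]
 [ 9.23749650e-05 -8.92528041e-04 -9.99999597e-01]]
```

View pics/scene0.png

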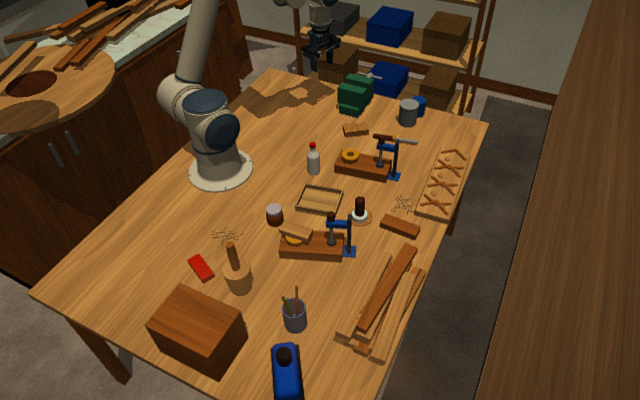

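View pics/side0.png

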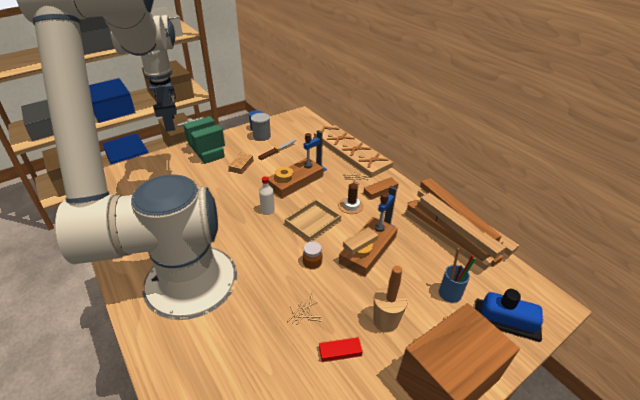

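The scene shows block A with its offcut near (297,238), block B at (350,160), the tray at (320,200) and the dolly on its pad at (360,208). The side view shows the same layout. Next I'll get rough positions, then close wrist views.

```bash
python3 - <<'E'
from h import *
c=arm.get_calibration('scene');s=arm.get_calibration('side')
for n,a,b,z in [('offcut',(297,231),(361,239),.09),('bushB',(350,155),(284,173),.06),('tray',(319,201),(314,219),.006),('pad',(360,216),(351,206),.004),('clampAtop',(348,216),(391,187),.2),('clampBtop',(397,139),(319,133),.2),('A left-bottom',(281,259),(0,0),0),('A rightbot',(343,259),(0,0),0)]:
    print(n,onplane(c,a,z).round(3),onplane(s,b,z).round(3))
# wrist views: camera offset
Tc=np.array(arm.get_calibration('wrist')['cam_to_world']);R=np.array(arm.current_tool_rot());p=arm.current_ee_pos()
print('cam in tool',(R.T@(Tc[:3,3]-p)).round(3)); print((R.T@Tc[:3,:3]).round(3))
E
```

```text
offcut [ 0.499 -0.226  0.09 ] [ 0.498 -0.224  0.09 ]
bushB [0.485 0.248 0.06 ] [0.498 0.251 0.06 ]
tray [0.463 0.004 0.006] [0.479 0.011 0.006]
pad [0.638 0.002 0.004] [ 0.638 -0.004  0.004]
clampAtop [ 0.669 -0.179  0.2  ] [ 0.652 -0.175  0.2  ]
clampBtop [0.674 0.258 0.2  ] [0.652 0.234 0.2  ]
A left-bottom [ 0.468 -0.299  0.   ] [-0.417  4.949  0.   ]
A rightbot [ 0.664 -0.206  0.   ] [-0.417  4.949  0.   ]
cam in tool [ 0.072 -0.001 -0.172]
[[-0.    -0.966 -0.258]
 [ 1.    -0.    -0.001]
 [ 0.001 -0.258  0.966]]
```

```bash
python3 - <<'E'
from h import *
import pickle
D={}
for n,p,yaw in [('B',(.46,.25,.30),100),('mid',(.50,.0,.32),90),('A',(.46,-.225,.30),110)]:
    arm.move_to(p,down(np.radians(yaw)));arm.sleep(.2)
    c=arm.get_calibration('wrist');im=arm.snapshot('wrist');save('w'+n,im);D[n]=(c,im);print(n,arm.current_t(),arm.current_joint_positions(),np.array(c['cam_to_world'])[:3,3].round(3))
pickle.dump(D,open('D.pkl','wb'))
E
```

```text
B 2.05 [ 2.20396830e+01  1.55705270e+01  8.38067257e+01  3.29544967e-03
  8.06351239e+01 -7.79996789e+01] [0.389 0.236 0.472]
mid 3.3 [-6.73948972e+00  1.26255059e+01  8.47688977e+01  5.84044385e-03
  8.26164288e+01 -9.68309097e+01] [ 0.428 -0.001  0.492]
A 4.4667 [-3.26422885e+01  1.45308878e+01  8.52586664e+01  5.57214966e-03
  8.02023214e+01 -1.42711794e+02] [ 0.393 -0.25   0.473]
```

View pics/wA.png

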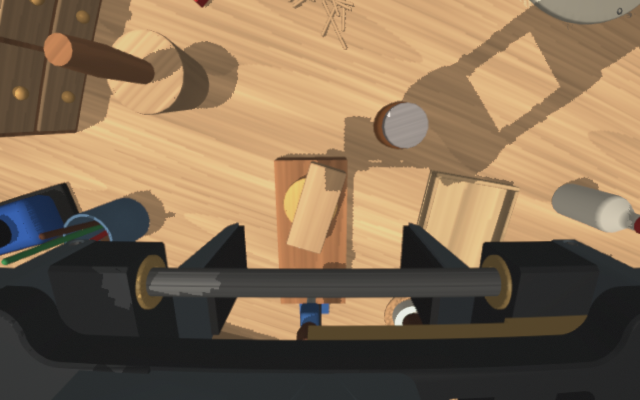

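View pics/wmid.png

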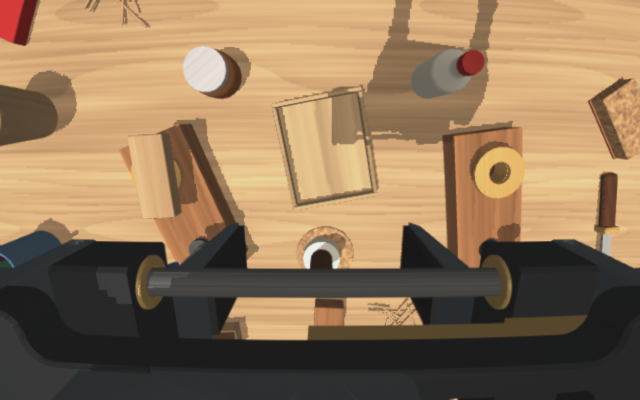

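View pics/wB.png

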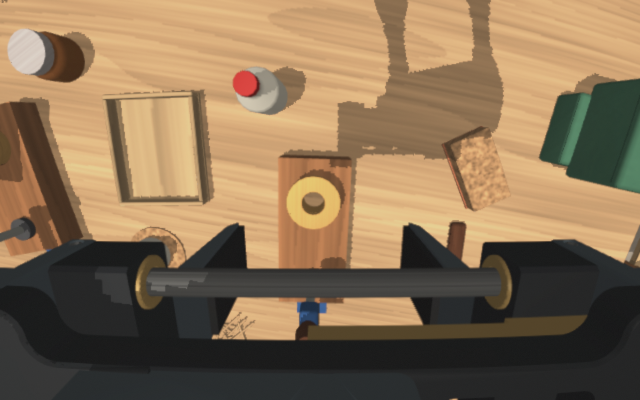

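wA shows the offcut's top with corners at about (316,164), (346,172), (318,253) and (288,243), with the bushing at (293,203) under it. wmid shows the tray's corners at (275,105), (362,90), (376,190) and (295,206), and the dolly at (322,255). wB shows bushing B centred at (313,203). Now I'll measure these with masks.

```bash
python3 - <<'E'
from h import *
import pickle
D=pickle.load(open('D.pkl','rb'));D['scene']=(arm.get_calibration('scene'),np.load('scene0.npy'));D['side']=(arm.get_calibration('side'),np.load('side0.npy'))
def hsv(n,u,v): 
    im=D[n][1];return cv2.cvtColor(im,cv2.COLOR_RGB2HSV)[v,u].tolist()
for n,u,v in [('B',295,200),('B',290,240),('B',240,150),('mid',480,175),('mid',460,210),('A',318,210),('A',292,200),('A',285,175),('A',335,260),('A',300,220),('mid',150,170),('mid',169,180),('mid',313,247),('mid',302,262),('mid',330,150),('mid',262,220)]: print(n,u,v,hsv(n,u,v))
# contours of the bronze flange
def mask(n,lo,hi,roi):
    im=D[n][1];m=cv2.inRange(cv2.cvtColor(im,cv2.COLOR_RGB2HSV),lo,hi);k=np.zeros_like(m);u0,v0,u1,v1=roi;k[v0:v1,u0:u1]=m[v0:v1,u0:u1]
    cs,_=cv2.findContours(k,cv2.RETR_EXTERNAL,cv2.CHAIN_APPROX_NONE);return max(cs,key=cv2.contourArea)
for n,roi in [('B',(275,160,350,245)),('mid',(465,130,530,210))]:
    c=mask(n,(20,120,140),(30,255,255),roi);print(n,cv2.boundingRect(c),cv2.fitEllipse(c))
# four-up zoomed crops
def crop(n,u0,v0,w,h,f): return cv2.resize(D[n][1][v0:v0+h,u0:u0+w],None,fx=f,fy=f,interpolation=cv2.INTER_CUBIC)
a=crop('A',262,145,100,75,4);b=crop('A',262,190,100,75,4);e=crop('mid',287,210,80,60,5);g=crop('side',335,170,80,60,5)
save('crops',np.vstack([np.hstack([a,b]),np.hstack([e,g])]))
E
```

```text
B 295 200 [21, 132, 230]
B 290 240 [12, 141, 183]
B 240 150 [15, 111, 211]
mid 480 175 [20, 135, 232]
mid 460 210 [12, 141, 193]
A 318 210 [16, 107, 221]
A 292 200 [21, 132, 230]
A 285 175 [12, 142, 182]
A 335 260 [12, 140, 166]
A 300 220 [18, 102, 230]
mid 150 170 [16, 107, 221]
mid 169 180 [16, 107, 110]
mid 313 247 [48, 5, 239]
mid 302 262 [15, 113, 213]
mid 330 150 [17, 104, 215]
mid 262 220 [17, 106, 226]
B (287, 177, 52, 51) ((311.3053894042969, 200.48910522460938), (44.82844924926758, 51.28643798828125), 63.49211502075195)
mid (475, 153, 14, 41) ((482.9234924316406, 172.75050354003906), (12.99208927154541, 34.736228942871094), 179.41127014160156)
```

View pics/crops.png

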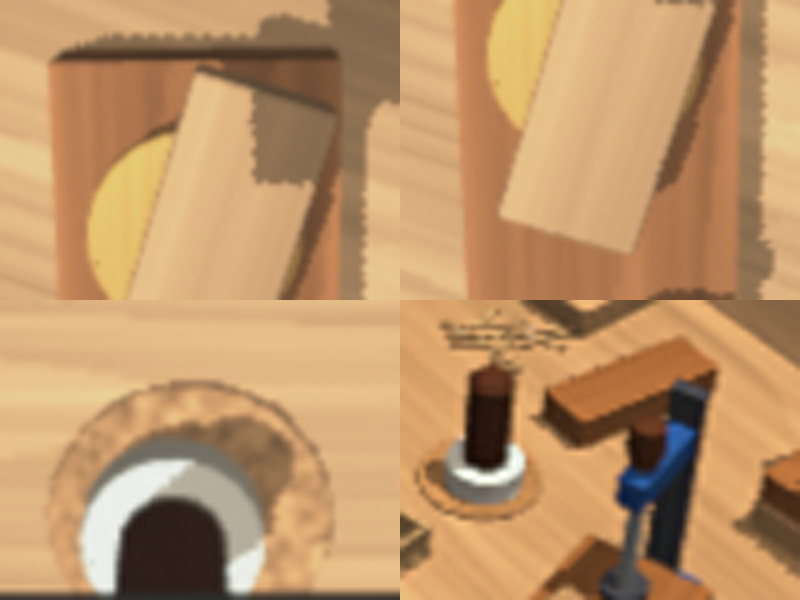

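Offcut top corners in wA are about (312.7,163.8), (345.2,173), (320,253.2) and (287,244.2). The pad's rim in wmid is visible from 296.6 to 353.6. I'll check these against the known sizes.

```bash
python3 - <<'E'
from h import *
import pickle
D=pickle.load(open('D.pkl','rb'));D['scene']=(arm.get_calibration('scene'),np.load('scene0.npy'))
def P(n,uv,z): return onplane(D[n][0],uv,z)
q=np.array([P('A',u,.097) for u in [(312.7,163.8),(345.2,173),(320,253.2),(287,244.2)]])
print('offcut',q.mean(0).round(4),[np.linalg.norm(q[i]-q[(i+1)%4]).round(4) for i in range(4)],[np.degrees(np.arctan2(*(q[b]-q[a])[1::-1])).round(1) for a,b in ((0,3),(1,2))])
t=np.array([P('mid',u,.030) for u in [(275,105),(362,89),(376,190),(295,206)]])
print('tray',t.mean(0).round(4),[np.linalg.norm(t[i]-t[(i+1)%4]).round(4) for i in range(4)],[np.degrees(np.arctan2(*(t[b]-t[a])[1::-1])).round(1) for a,b in ((0,1),(0,3),(1,2))])
def circ(n,lo,hi,roi,z,hull=True):
    im=D[n][1];m=cv2.inRange(cv2.cvtColor(im,cv2.COLOR_RGB2HSV),lo,hi);k=np.zeros_like(m);u0,v0,u1,v1=roi;k[v0:v1,u0:u1]=m[v0:v1,u0:u1]
    cs,_=cv2.findContours(k,cv2.RETR_EXTERNAL,cv2.CHAIN_APPROX_NONE);c=max(cs,key=cv2.contourArea)[:,0].astype(float)
    w=np.array([P(n,u,z)[:2] for u in c]);return w
def fit(w):
    A=np.c_[2*w,np.ones(len(w))];s=np.linalg.lstsq(A,(w**2).sum(1),rcond=None)[0];return s[:2].round(4),round(float(np.sqrt(s[2]+s[:2]@s[:2])),4)
for z in (.065,.071,.077):
  for n,roi in [('B',(275,160,350,245)),('mid',(465,130,530,210))]:
    w=circ(n,(18,120,90),(30,255,255),roi,z)
    h=cv2.convexHull(w.astype(np.float32))[:,0];print('B',z,n,cv2.minEnclosingCircle(h))
w=circ('A',(19,120,90),(30,255,255),(270,160,320,240),.073)
# keep left arc only (free flange rim): points farthest from offcut side
im=D['A'][1];u=np.array([proj(D['A'][0],(x,y,.073)) for x,y in w]);
k=(u[:,0]<302)&(u[:,1]<222)
e=u[k];n=np.array([-.95,-.3]); 
print('A flange rim',len(w),fit(w[u[:,0]<292]))
for b,us in (('A',[(275.5,158.5),(346,157.5)]),('B',[(278.5,156.5),(353.5,157)])):
    z=.045;c=[P(b,x,z) for x in us];d=c[0]-c[1];print('block',b,np.array(c).round(3).tolist(),np.linalg.norm(d).round(4),'yaw',np.degrees(np.arctan2(d[1],d[0])).round(1)+90)
E
```

```text
offcut [ 0.4941 -0.2238  0.097 ] [np.float64(0.0407), np.float64(0.1089), np.float64(0.0442), np.float64(0.1087)] [np.float64(1.8), np.float64(3.7)]
tray [0.4644 0.0046 0.03  ] [np.float64(0.1247), np.float64(0.1469), np.float64(0.1254), np.float64(0.1503)] [np.float64(100.1), np.float64(9.8), np.float64(10.0)]
B 0.065 B ((0.492635041475296, 0.23962071537971497), 0.03619235008955002)
B 0.065 mid ((0.4918398857116699, 0.2451302707195282), 0.037469763308763504)
B 0.071 B ((0.49110692739486694, 0.23957307636737823), 0.0356607511639595)
B 0.071 mid ((0.49094390869140625, 0.24168047308921814), 0.03694514185190201)
B 0.077 B ((0.4894883930683136, 0.23958544433116913), 0.03510148078203201)
B 0.077 mid ((0.4900479316711426, 0.2382306456565857), 0.03642050176858902)
A flange rim 90 (array([ 0.4956, -0.2329]), 0.0333)
block A [[0.459, -0.296, 0.045], [0.424, -0.207, 0.045]] 0.096 yaw 20.799999999999997
block B [[0.442, 0.183, 0.045], [0.425, 0.284, 0.045]] 0.1019 yaw 9.599999999999994
```

```bash
python3 - <<'E'
from h import *
c=arm.get_calibration('scene');s=arm.get_calibration('side')
print('glue',onplane(c,(314,172),0).round(3),onplane(c,(312,145),.15).round(3),onplane(s,(266,181),.15).round(3))
r=np.radians
arm.move_to((.494,-.2238,.18),down(r(92.5)))
arm.move_l((.494,-.2238,.077),feed=.12)
print('before',arm.current_ee_pos(),arm.current_force(),arm.current_t())
arm.grip(.02);arm.sleep(.1);print('w',arm.current_width())
arm.move_l((.494,-.2238,.22),feed=.15);arm.sleep(.1);print('w',arm.current_width(),arm.current_force())
im=arm.snapshot('side');save('held',im[120:300,250:450]);print(arm.current_t())
E
```

```text
glue [0.365 0.15  0.   ] [0.367 0.144 0.15 ] [0.36  0.136 0.15 ]
before [ 0.49443705 -0.22409869  0.07780334] [0.0863726  0.22140682 0.22256854] 6.0417
w 0.045966723189162874
w 0.04573407973837119 [-0.524792   -0.39332433 -0.75928169]
8.15
```

```bash
python3 - <<'E'
from h import *
import pickle
r=np.radians
arm.move_to((.464,.005,.16),down(r(100)))
arm.move_l((.464,.005,.030),feed=.15)
arm.move_l((.464,.005,.0115),feed=.03)
print('F',arm.current_force(),arm.current_width(),arm.current_ee_pos())
arm.grip(.066)
arm.move_l((.464,.005,.20),feed=.2)
D={}
for n,p,yaw in [('A2',(.46,-.235,.28),110.8),('D2',(.585,.0,.28),90)]:
    arm.move_to(p,down(r(yaw)));arm.sleep(.2)
    c=arm.get_calibration('wrist');im=arm.snapshot('wrist');save('w'+n,im);D[n]=(c,im);print(n,arm.current_t())
pickle.dump(D,open('D2.pkl','wb'))
a=D['A2'][1][100:250,220:520];d=D['D2'][1][50:250,180:480]
save('two',np.vstack([cv2.resize(x,None,fx=1.6,fy=1.6,interpolation=3) for x in (a,d)]))
E
```

```text
F [-0.1574345   0.55543988  0.12277546] 0.04571909954110262 [0.46400778 0.00501233 0.01148283]
A2 13.7167
D2 15.0
```

View pics/two.png

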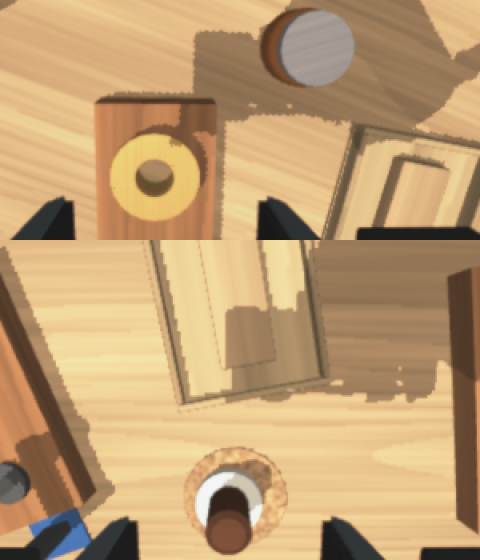

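The offcut lies flat in the tray, bushing A is clear, and the dolly stands on its pad with its top at about (323,233) in wD2. I'll fit circles to these.

```bash
python3 - <<'E'
from h import *
import pickle
D=pickle.load(open('D2.pkl','rb'));D.update(pickle.load(open('D.pkl','rb')));D['scene']=(arm.get_calibration('scene'),np.load('scene0.npy'));D['side']=(arm.get_calibration('side'),np.load('side0.npy'))
def contour(n,lo,hi,roi):
    im=D[n][1];m=cv2.inRange(cv2.cvtColor(im,cv2.COLOR_RGB2HSV),lo,hi);k=np.zeros_like(m);u0,v0,u1,v1=roi;k[v0:v1,u0:u1]=m[v0:v1,u0:u1]
    k=cv2.morphologyEx(k,cv2.MORPH_OPEN,np.ones((3,3)))
    cs,_=cv2.findContours(k,cv2.RETR_EXTERNAL,cv2.CHAIN_APPROX_NONE);return max(cs,key=cv2.contourArea)[:,0]
def W(n,c,z): return np.array([onplane(D[n][0],u,z)[:2] for u in c.astype(float)],np.float32)
def mec(n,c,z): (x,y),r=cv2.minEnclosingCircle(W(n,c,z));return np.round([x,y,r],4)
c=contour('A2',(18,100,60),(30,255,255),(280,165,350,240));print('bushA',cv2.boundingRect(c),mec('A2',c,.073))
e=cv2.fitEllipse(c);print(e[0],onplane(D['A2'][0],e[0],.073).round(4))
c=contour('B',(18,100,60),(30,255,255),(275,160,350,245));e=cv2.fitEllipse(c);print('bushB',e[0],onplane(D['B'][0],e[0],.073).round(4))
f=lambda x,y:(180+x/1.6,50+(y-240)/1.6)
pts=np.array([f(*p) for p in [(184,497),(288,497),(236,447),(199,465),(273,465),(283,515),(189,520)]])
w=W('D2',pts,.004);A=np.c_[2*w,np.ones(len(w))];s=np.linalg.lstsq(A,(w**2).sum(1),rcond=None)[0];print('pad',s[:2],np.sqrt(s[2]+s[:2]@s[:2]))
im=cv2.cvtColor(D['D2'][1],cv2.COLOR_RGB2HSV);print('hsv top',im[233,323],'stem',im[212,323],'white',im[205,308],'pad',im[200,297])
t=im[233,323].astype(int)
c=contour('D2',tuple(int(x) for x in np.maximum(t-[6,60,25],0)),tuple(int(x) for x in t+[6,60,25]),(300,215,345,250));print('dolly top',cv2.boundingRect(c),mec('D2',c,.104))
c=contour('D2',(0,0,70),(180,60,255),(295,190,352,235));print('white',cv2.boundingRect(c),mec('D2',c,.026))
for n,roi in (('scene',(345,190,375,228)),('side',(335,190,368,222))):
    c=contour(n,(0,0,90),(180,70,255),roi);print(n,'white',cv2.boundingRect(c),mec(n,c,.015))
E
```

```text
bushA (289, 184, 55, 54) [ 0.4954 -0.2321  0.0352]
(315.93072509765625, 210.51071166992188) [ 0.4951 -0.2325  0.073 ]
bushB (312.7162170410156, 202.22030639648438) [0.4901 0.2397 0.073 ]
pad [0.64062728 0.00263699] 0.04795514726927308
hsv top [ 10 137 125] stem [  9 113  52] white [ 60   1 245] pad [ 15 119 207]
dolly top (309, 224, 27, 22) [ 0.6392 -0.0046  0.0167]
white (302, 193, 42, 36) [ 0.637  -0.0044  0.0312]
scene white (352, 211, 15, 11) [ 0.6368 -0.0042  0.0333]
side white (344, 199, 16, 12) [ 0.6414 -0.0061  0.0377]
```

All the fits match the known sizes: pad radius 48.0 mm, flange 35.2 mm, foot 31 mm. Next I'll grasp the dolly low on its stem and press A.

```bash
cat > press.py <<'E'
from h import *
def press(x,y,z0,zmin,stop,zfine):
    """step straight down from TCP height z0 until push >= stop; never below zmin"""
    arm.move_l((x,y,z0),feed=.12);arm.sleep(.15)
    b=np.mean([arm.current_force()[2] for _ in range(3)]);z=z0;log=[];f=0
    while z>zmin:
        z-=.001 if z>zfine else .0004
        arm.move_l((x,y,z),feed=.015)
        f=arm.current_force()[2]-b;log.append((round(z*1e3,1),round(float(arm.current_ee_pos()[2])*1e3,1),round(float(f),1)))
        if f>stop: break
    print('base',round(float(b),2),'log',log)
    return f
E
python3 - <<'E'
from press import *
r=np.radians
arm.grip(.091)
arm.move_to((.6385,-.0045,.20),down(r(90)))
arm.move_l((.6385,-.0045,.030),feed=.15)
print('F',arm.current_force());arm.grip(.02);arm.sleep(.1);print('w',arm.current_width(),arm.current_force())
arm.move_l((.6385,-.0045,.10),feed=.08);arm.move_l((.6385,-.0045,.30),feed=.2)
print('w',arm.current_width(),arm.current_force(),arm.current_t())
arm.move_to((.4955,-.2323,.28),down(r(110.8)))
press(.4955,-.2323,.104,.076,20,.0825)
print(arm.current_t(),arm.current_width(),arm.current_ee_pos())
save('pressA',arm.snapshot('side'))
E
```

```text
F [ 0.26577745  0.41420016 -0.14231917]
w 0.035602814352844764 [0.30345593 1.05634583 0.9480786 ]
w 0.03557454768714288 [ 0.28795543  0.84610608 -2.35270927] 20.4917
base -1.58 log [(103.0, 103.0, -0.9), (102.0, 101.9, -0.8), (101.0, 100.9, -0.6), (100.0, 99.9, -0.3), (99.0, 99.0, 0.7), (98.0, 98.2, 6.2), (97.0, 97.2, 7.0), (96.0, 96.2, 6.2), (95.0, 95.2, 6.7), (94.0, 94.2, 6.9), (93.0, 93.2, 6.5), (92.0, 92.2, 5.8), (91.0, 91.2, 6.9), (90.0, 90.2, 5.8), (89.0, 89.2, 6.0), (88.0, 88.2, 7.4), (87.0, 87.2, 6.3), (86.0, 86.2, 7.6), (85.0, 85.2, 6.7), (84.0, 84.2, 6.2), (83.0, 83.2, 6.4), (82.0, 82.2, 6.6), (81.6, 81.9, 7.9), (81.2, 81.5, 7.2), (80.8, 81.1, 8.6), (80.4, 80.7, 8.8), (80.0, 80.3, 8.3), (79.6, 79.9, 8.4), (79.2, 79.5, 7.5), (78.8, 79.1, 8.8), (78.4, 78.8, 10.4), (78.0, 78.7, 17.4), (77.6, 78.6, 22.7)]
31.5583 0.035450831576436206 [ 0.49575846 -0.23241597  0.07862472]
```

A's contact came at 98.6 mm and its hard stop at 78.7 mm, so it travelled 20 mm as it should. Now B.

```bash
python3 - <<'E'
from press import *
r=np.radians
arm.move_l((.4955,-.2323,.28),feed=.2)
arm.move_to((.55,.0,.29),down(r(100)))
arm.move_to((.490,.2397,.28),down(r(99.6)))
print(arm.current_t(),arm.current_width())
press(.490,.2397,.1055,.076,20,.0805)
print(arm.current_t(),arm.current_width(),arm.current_ee_pos())
arm.move_l((.490,.2397,.28),feed=.2)
print(arm.current_t(),arm.current_force())
E
```

```text
34.6917 0.03547596735236998
base -3.06 log [(104.5, 104.5, 0.6), (103.5, 103.4, 0.3), (102.5, 102.4, 0.2), (101.5, 101.5, 0.9), (100.5, 100.6, 4.8), (99.5, 99.5, 6.8), (98.5, 98.4, 5.8), (97.5, 97.4, 4.7), (96.5, 96.4, 5.9), (95.5, 95.4, 4.7), (94.5, 94.4, 5.7), (93.5, 93.4, 4.8), (92.5, 92.4, 4.8), (91.5, 91.4, 5.0), (90.5, 90.4, 5.6), (89.5, 89.4, 5.5), (88.5, 88.4, 4.0), (87.5, 87.4, 5.4), (86.5, 86.4, 5.4), (85.5, 85.4, 5.7), (84.5, 84.4, 5.2), (83.5, 83.4, 5.0), (82.5, 82.4, 5.7), (81.5, 81.4, 4.6), (80.5, 80.4, 5.4), (80.1, 80.1, 6.8), (79.7, 79.7, 6.4), (79.3, 79.3, 6.8), (78.9, 78.9, 8.5), (78.5, 78.8, 13.9), (78.1, 78.7, 20.0)]
44.1917 0.03571354658975633 [0.49016175 0.23975767 0.07870094]
45.35 [ 0.1015536  -0.7466974  -2.83341151]
```

B stopped at the same height, 78.7 mm. Now I'll stand the dolly back on its pad.

```bash
python3 - <<'E'
from h import *
import pickle
x,y=.6406,.0026
arm.move_to((x,y,.20),down(np.pi/2))
arm.move_l((x,y,.034),feed=.12);arm.sleep(.15);b=arm.current_force()[2];z=.034
while z>.0275:
    z-=.0005;arm.move_l((x,y,z),feed=.02);f=arm.current_force()[2]-b
    if f>3.0: break
print('contact',z,f,arm.current_t())
arm.grip(.06);arm.grip(.091);arm.sleep(.2)
arm.move_l((x,y,.14),feed=.1);arm.move_l((.585,0,.28),feed=.2);arm.sleep(.2)
D={}
c=arm.get_calibration('wrist');im=arm.snapshot('wrist');D['wrist']=(c,im)
for n in('scene','side'): D[n]=(arm.get_calibration(n),arm.snapshot(n))
pickle.dump(D,open('D3.pkl','wb'));print(arm.current_t())
save('final',np.hstack([cv2.resize(im[50:250,180:480],None,fx=1.33,fy=1.33),cv2.resize(D['side'][1][100:300,220:520],None,fx=1.33,fy=1.33)]))
E
```

```text
contact 0.0295 6.760483377038822 50.4083
54.3333
```

View pics/final.png

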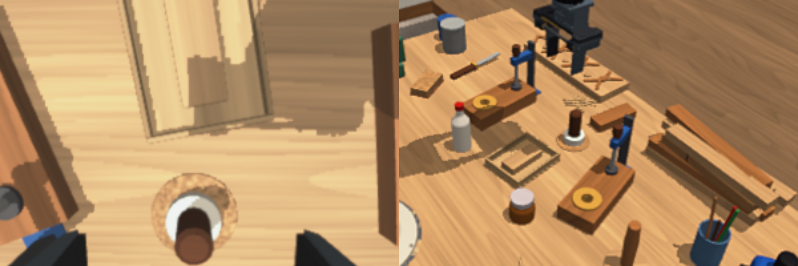

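The last views show the dolly upright and centred on its pad, about (193,220) in the left picture. The offcut is flat in the tray, both flanges are down on the wood, and the bystanders look unmoved. I'll hand the job in.

```bash
python3 -c "
from rig import arm
arm.sign_off();print(arm.current_t())"
```

```text
the job is handed in; nothing more can be done
the job is handed in; nothing more can be done
```

The job is done and handed in; the robot's clock read 54.3 s at my last check, against the 72 s limit.

- **Offcut:** I lifted it off bushing A and laid it in the tray before pressing anything. The later pictures show it lying flat there.
- **Bushing A:** I pressed it with the dolly in small, slow steps. It travelled about 20 mm, then stopped dead; I stopped at a 23 N push.
- **Bushing B:** I pressed it the same way, over about 22 mm. It stopped at the same height as A (tool at 78.7 mm), at a 20 N push.
- **Dolly:** It stands upright and centred on the cork pad. It touched down at about 7 N, and I opened the gripper and backed away clear of everything.

**Checks:** The fitted sizes agreed with those given for the pad, bushing A's flange and the dolly's foot. The corners I picked by hand came out a few mm small: the offcut 41–44 mm wide instead of 46, and the tray about 125 x 149 mm instead of 130 x 160. Both stayed within the clearance available. The forces were read after each step, so brief peaks within a step weren't recorded. I checked the bystanders only by eye; none looked moved. No check failed.

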